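# Empty the dustpan of block offcuts through the scrap bin's spring flap

## Robot

A 6-joint arm with a two-finger parallel gripper is mounted at the origin on the work surface. World frame = base frame: x ahead of the robot, y to its left, z up, the work surface at z = 0. Lengths are in mm, angles in rad, forces in N, time in s.
With the tool pointing down it reaches from about 275 to 850 mm from the base axis. Payload 5.2 kg.
Tool frame: the origin (TCP) lies at the very end of the fingers, on their centre line; the grasp point (between the pads) lies 19 mm behind it; y points along the fingers, x is the direction in which the jaws open and shut, and the axes are right-handed (so a half turn about y gives the same grasp; the last joint's range is limited). The gripper opens to 85 mm and grips with 20 to 120 N. Pads are 22 mm wide; open, the fingers measure 114 mm over their backs; the gripper's body (76 mm by 85 mm) begins 54 mm behind the grasp point. The pads swing forward as they close: fully open they stand 13 mm farther back than shut.
Start: joints at [1.13, 0.259, 1.535, -0, 1.348, -0.203], TCP at [129.538, 534.532, 206.51] pointing down, gripper open.
Joint ranges: [-3.14, 3.14], [-0.91, 2.08], [0.19, 2.58], [-1.22, 4.36], [0.22, 2.71], [-3.12, 3.12]. Speed limits (rad/s): [2.57, 2.57, 3.14, 3.14, 3.14, 3.14].

## Interface

Orientations are given as a unit quaternion [x, y, z, w].
In Python, from bench import bot gives the robot as it stands.
- The arm moves only by the shell command python3 -m creep 'ROWS'. ROWS is text: rows parted by semicolons, each of 7 numbers parted by spaces: the shift along the tool's x, y, z in mm, then the turn, a rotation vector about the tool's x, y, z in rad, then the opening, from 0 (shut) to 1 (fully open). In form: tx ty tz rx ry rz grip; .... A call has 1 to 12 rows; each row shifts and turns the pose as measured when the row begins, along the tool's axes as they then stand; what a row does not reach is not made up. A row lasts 1/10 s, in which the tool goes at most 50 mm and 8.59 degrees, less where a joint would pass 70% of its speed; a pose out of reach is approached as far as the arm can. A call is refused whole if a number of a shift passes 50 or a number of a turn 0.15, either way. A call with a gripper value outside its range is refused whole. The fingers move at their own pace and stop on an object; the grip force is fixed at half the most. Time passes only in rows, so rows that do not move let the fingers close. It gives the time, the measured TCP pose, the force and the opening at its end, in the units of the state.
- bot.read_state(): the state, without advancing time (a new reading comes with each control period).
- bot.read_camera(name): name is "scene" or "top" or "wrist"; returns the picture (384x512x3 uint8, red, green, blue); there is no depth.
- bot.camera_info(name): a dict with "mtx" (3x3 intrinsics, pixels), "rvec" (rotation vector, rad) and "tvec" (3), from world to camera coordinates, as OpenCV has them. Camera axes: x right, y down, z forward; pixel columns grow to the right and rows downward; lengths in mm; the calibration is good to about 2 mm. A picture is of the moment at which its call begins: read the wrist's pose just before it. camera_info takes no time and is no camera call; for the wrist camera it gives the pose at the moment of the call.
- bot.finish_job(): hands the job in, once; it reports no verdict.
The state is a dict: "time_s": time; "q": joint angles; "joint_vel": joint speeds; "tau": joint torques, N m; "tcp_pos": TCP position; "tcp_rot": TCP orientation; "force": force on the tool from outside, world axes, zero at the start; "torque": the same for the moment, N m; "opening": opening from 0.0 (shut) to 1.0 (fully open).
Only numpy, scipy, OpenCV 4.12 (cv2) and the standard library are available. Lean on these libraries where they do the work, as an engineer would, in place of code of your own. Each camera call takes 0.05 s, during which the arm holds its last target. There are 200 camera calls.

## Task

Pick up the dustpan without spilling, push its lip in past the spring flap of the scrap bin so that the pan holds the flap open, and tip it until all four offcuts have slid into the bin, none of them onto the bench. Then draw the pan out so that the flap springs shut, lay the pan flat on the bench and let go of it. Leave the roller, the tape and the ink jar alone.

Things in the scene. Friction and masses are not known exactly. Their poses are not given: they have to be found in the camera images.
- bin: scrap bin: grey sheet-steel box screwed to the bench, 230 mm deep (x), 240 wide (y), 260 high, walls and floor 4 mm. Origin: centre of its underside, on the bench; -x points out of its front. The front wall is upright up to the sill (150 mm); above it the front slopes back at 65 degrees from level. That whole slope is the opening, 232 mm wide and 120 mm from sill to hinge line, closed by the flap.
- sill (a point): middle of the top of the rolled sill, the lower edge of the bin's opening: x = -114, y = 0, z = 153 mm in the bin's frame, same axes as the bin. A pan can rest on it.
- flap (a joint): angle of the bin's aluminium flap, rad: 0 shut, grows as it is pushed inward, stop at 1.45. It hangs from the top edge of the opening (hinge line at x = -64, z = 259 mm in the bin's frame), 222 mm wide, 3 mm thick, 114 mm from hinge to free edge. It swings only inward; springs always push it shut, with about 2.3 N at its free edge from shut, 4.3 N at 1 rad.
- flap_edge (a point): middle of the flap's free bottom edge; shut, it ends about 6 mm short of the sill (moves with the flap)
- pan_grip (a point): centre of the handle of a bench dustpan (folded sheet steel, about 360 g) lying flat on the bench with the offcuts in it. x points from the handle along the pan to its lip, z up out of the pan, y across. The handle is a level wooden bar 90 mm long (x), 26 wide (y), 30 high; this point is 42 mm above the pan's underside and 55 mm behind its back wall.
- pan_lip (a point): middle of the pan's open front edge, on its underside: 240 mm ahead of pan_grip (x), 42 mm below it, same axes. The pan is 190 mm long, 150 wide, floor 3 mm; back wall and sides stand 30 mm high with a wired rim (32.5 mm in all); the sides slope down over the last 60 mm to nothing at this lip.
- offcut1_mid (a point): centre of a loose block offcut, wood with a brown lino face, 62 x 34 x 20 mm, 25 to 32 g; starts flat in the dustpan. It slides on the pan once the pan is tipped by some 17 to 32 degrees (differs from run to run)
- offcut2_mid (a point): centre of a loose block offcut, wood with a brown lino face, 66 x 28 x 22 mm, 25 to 32 g; starts flat in the dustpan. It slides on the pan once the pan is tipped by some 17 to 32 degrees (differs from run to run)
- offcut3_mid (a point): centre of a loose block offcut, wood with a brown lino face, 60 x 36 x 16 mm, 25 to 32 g; starts flat in the dustpan. It slides on the pan once the pan is tipped by some 17 to 32 degrees (differs from run to run)
- offcut4_mid (a point): centre of a loose block offcut, wood with a brown lino face, 64 x 30 x 20 mm, 25 to 32 g; starts flat in the dustpan. It slides on the pan once the pan is tipped by some 17 to 32 degrees (differs from run to run)
- roller: bystander: ink roller lying on the bench, 100 mm black rubber roll, wooden handle, about 190 mm long, 45 mm high; origin under its middle
- tape: bystander: roll of masking tape lying flat, 100 mm across, 25 mm high; origin at the centre of its underside
- ink_jar: bystander: standing ink jar, 68 mm across, 85 mm high; origin at the centre of its underside
Not all that is in view belongs to the job. What is shaped like the part that bears offcut2_mid but blue or turquoise is not meant. What is shaped like the part that bears offcut4_mid but red is not meant.

How it is judged (in metres and radians):
On the way, in this order (a step that is already met when the one before it is completed fails the run):
1. the dustpan is lifted clear of the bench with all four offcuts in it (height (world z) of pan_grip above 0.075 m and height (world z) of pan_lip above 0.02 m and x of offcut1_mid in the frame of pan_grip between 0.05 and 0.26 m and y of offcut1_mid in the frame of pan_grip between -0.085 and 0.085 m and z of offcut1_mid in the frame of pan_grip between -0.05 and 0.03 m and x of offcut2_mid in the frame of pan_grip between 0.05 and 0.26 m and y of offcut2_mid in the frame of pan_grip between -0.085 and 0.085 m and z of offcut2_mid in the frame of pan_grip between -0.05 and 0.03 m and x of offcut3_mid in the frame of pan_grip between 0.05 and 0.26 m and y of offcut3_mid in the frame of pan_grip between -0.085 and 0.085 m and z of offcut3_mid in the frame of pan_grip between -0.05 and 0.03 m and x of offcut4_mid in the frame of pan_grip between 0.05 and 0.26 m and y of offcut4_mid in the frame of pan_grip between -0.085 and 0.085 m and z of offcut4_mid in the frame of pan_grip between -0.05 and 0.03 m), for 0.2 s.
2. the pan's lip is inside the bin's opening and holds the flap open (value of joint flap above 0.3 rad and x of pan_lip in the frame of bin between -0.085 and 0.115 m and y of pan_lip in the frame of bin between -0.12 and 0.12 m and z of pan_lip in the frame of bin between 0.01 and 0.25 m), for 0.2 s.
3. all four offcuts are down in the bin (x of offcut1_mid in the frame of bin between -0.115 and 0.115 m and y of offcut1_mid in the frame of bin between -0.12 and 0.12 m and z of offcut1_mid in the frame of bin between 0 and 0.085 m and x of offcut2_mid in the frame of bin between -0.115 and 0.115 m and y of offcut2_mid in the frame of bin between -0.12 and 0.12 m and z of offcut2_mid in the frame of bin between 0 and 0.085 m and x of offcut3_mid in the frame of bin between -0.115 and 0.115 m and y of offcut3_mid in the frame of bin between -0.12 and 0.12 m and z of offcut3_mid in the frame of bin between 0 and 0.085 m and x of offcut4_mid in the frame of bin between -0.115 and 0.115 m and y of offcut4_mid in the frame of bin between -0.12 and 0.12 m and z of offcut4_mid in the frame of bin between 0 and 0.085 m), for 0.2 s.
At the end, for the whole second after the job is handed in: All four offcuts lie inside the bin (centres less than 85 mm above the bench), the flap is shut (under 0.08 rad), and the dustpan, empty and released, lies flat on the bench (within 0.08 rad, lip within 10 mm of the bench top) (all of step 3 and value of joint flap below 0.08 rad and angle between pan_grip's own z axis and vertical below 0.08 rad and height (world z) of pan_lip between -0.01 and 0.01 m and height (world z) of pan_grip below 0.055 m); the robot touches nothing.
It fails at once if the ink roller is moved by more than 30 mm (distance of roller from where it was at the start of the episode above 0.03 m).
It fails at once if the roll of tape is moved by more than 30 mm (distance of tape from where it was at the start of the episode above 0.03 m).
It fails at once if the ink jar is moved by more than 30 mm (distance of ink_jar from where it was at the start of the episode above 0.03 m).
It fails at once if an offcut lies spilt on the bench, outside both pan and bin ((height (world z) of offcut1_mid below 0.03 m and not (x of offcut1_mid in the frame of pan_grip between 0.05 and 0.26 m and y of offcut1_mid in the frame of pan_grip between -0.085 and 0.085 m and z of offcut1_mid in the frame of pan_grip between -0.05 and 0.03 m) and not (x of offcut1_mid in the frame of bin between -0.115 and 0.115 m and y of offcut1_mid in the frame of bin between -0.12 and 0.12 m and z of offcut1_mid in the frame of bin between 0 and 0.085 m)) or (height (world z) of offcut2_mid below 0.03 m and not (x of offcut2_mid in the frame of pan_grip between 0.05 and 0.26 m and y of offcut2_mid in the frame of pan_grip between -0.085 and 0.085 m and z of offcut2_mid in the frame of pan_grip between -0.05 and 0.03 m) and not (x of offcut2_mid in the frame of bin between -0.115 and 0.115 m and y of offcut2_mid in the frame of bin between -0.12 and 0.12 m and z of offcut2_mid in the frame of bin between 0 and 0.085 m)) or (height (world z) of offcut3_mid below 0.03 m and not (x of offcut3_mid in the frame of pan_grip between 0.05 and 0.26 m and y of offcut3_mid in the frame of pan_grip between -0.085 and 0.085 m and z of offcut3_mid in the frame of pan_grip between -0.05 and 0.03 m) and not (x of offcut3_mid in the frame of bin between -0.115 and 0.115 m and y of offcut3_mid in the frame of bin between -0.12 and 0.12 m and z of offcut3_mid in the frame of bin between 0 and 0.085 m)) or (height (world z) of offcut4_mid below 0.03 m and not (x of offcut4_mid in the frame of pan_grip between 0.05 and 0.26 m and y of offcut4_mid in the frame of pan_grip between -0.085 and 0.085 m and z of offcut4_mid in the frame of pan_grip between -0.05 and 0.03 m) and not (x of offcut4_mid in the frame of bin between -0.115 and 0.115 m and y of offcut4_mid in the frame of bin between -0.12 and 0.12 m and z of offcut4_mid in the frame of bin between 0 and 0.085 m))).
It also fails if it takes over 59 s, if anything falls off the work surface, if the arm or the gripper's body presses on something with over 40 N, if the wrist force passes 120 N, or if a joint passes its speed limit or range.

## Working session

There is one attempt and no reset: what is moved stays moved. The work goes in short steps, Python scripts to look and compute and a shell command to move; the robot and the scene stay as the last step left them, time stands still between calls to the robot, and variables do not carry over. Pictures are saved under pics/ and viewed, about 8 in all and at most 12, crops included, and the job is handed in when it is done.

```bash
ls; mkdir -p pics; cat > h.py <<'E'
import numpy as np, cv2
from bench import bot
from scipy.spatial.transform import Rotation as R
def cam(n):
    c=bot.camera_info(n); M=np.array(c["mtx"],float); Rm=cv2.Rodrigues(np.array(c["rvec"],float))[0]; t=np.array(c["tvec"],float).ravel()
    return M,Rm,t
def ray(n,uv,c=None):
    M,Rm,t=c or cam(n); d=Rm.T@np.linalg.solve(M,[uv[0],uv[1],1.]); return -Rm.T@t,d
def onplane(n,uv,z,c=None):
    o,d=ray(n,uv,c); return o+d*(z-o[2])/d[2]
def proj(n,p,c=None):
    M,Rm,t=c or cam(n); q=M@(Rm@np.asarray(p,float)+t); return q[:2]/q[2]
def shot(n,name,crop=None,scale=1):
    im=np.array(bot.read_camera(n))[...,::-1].copy(); cv2.imwrite(f"pics/{name}_raw.png",im)
    return im
E
python3 - <<'E'
from h import *
a=shot("top","top0");b=shot("scene","scene0")
cv2.imwrite("pics/t0.png",cv2.resize(a,(768,576)));cv2.imwrite("pics/s0.png",cv2.resize(b,(768,576)))
s=bot.read_state();print(s)
for n in("top","scene","wrist"):
    M,Rm,t=cam(n);print(n,M.ravel(),-Rm.T@t,Rm[2])
E
```

```text
pics
{'time_s': 0.1, 'q': array([ 1.13017465e+00,  2.59317384e-01,  1.53592975e+00,  2.24593241e-05,
        1.34802214e+00, -2.02808295e-01]), 'joint_vel': array([ 0.0002724 , -0.00316973, -0.00307049,  0.00195965, -0.00179767,
       -0.000519  ]), 'tau': array([ 7.48728726e-04, -4.46968281e+01, -2.91247773e+01, -5.38599488e-04,
        6.32793133e-03, -1.27255667e-06]), 'tcp_pos': array([129.32463457, 534.06735236, 205.75004598]), 'tcp_rot': array([ 0.55604189,  0.43662093, -0.43768823, -0.55552551]), 'force': array([ 0.57615542,  0.17012352, -1.03397037]), 'torque': array([ 0.04731136, -0.03115041,  0.00912186]), 'opening': 0.9977185701793698}
top [348.68886083   0.         256.98906784   0.         348.68886083
 190.82285678   0.           0.           1.        ] [ 420.20605042  -60.57267702 1225.54785179] [ 0.1262988   0.01516094 -0.99187638]
scene [405.16954722   0.         261.38402644   0.         405.16954722
 190.73604131   0.           0.           1.        ] [1147.84878471 -481.79307614  836.11626205] [-0.59594962  0.44982868 -0.66520539]
wrist [336.7617739    0.         252.62398278   0.         336.7617739
 192.49820664   0.           0.           1.        ] [ 61.09694036 550.89479698 372.91532597] [ 0.26738371 -0.06705272 -0.96125433]
```

View pics/t0.png

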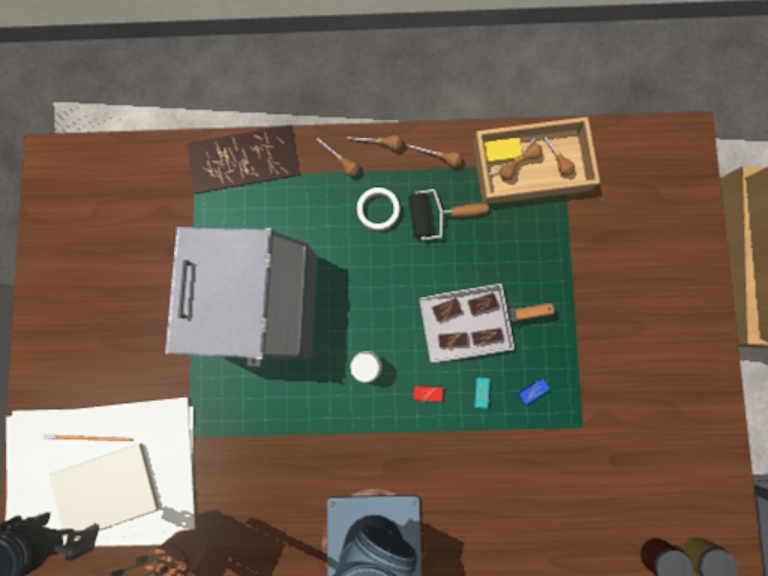

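View pics/s0.png

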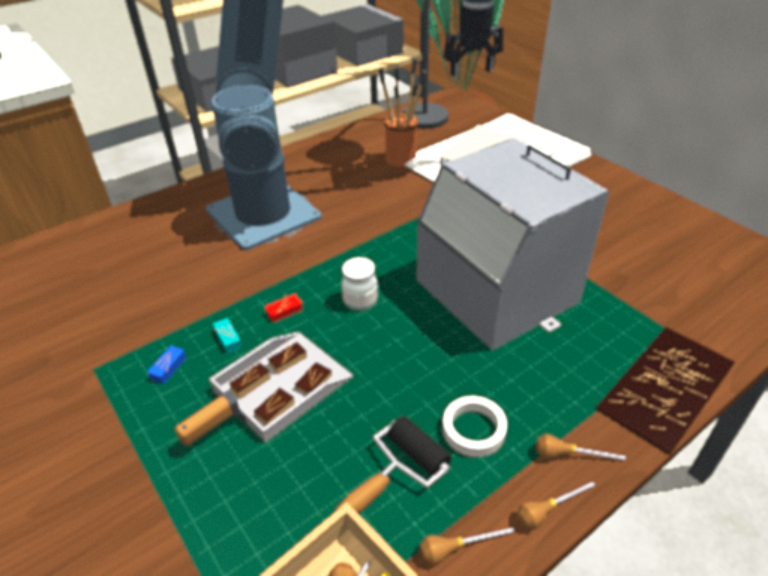

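Top view (768×576 px): the pan is at (467,322), with its handle at (533,312) and its lip facing left towards the bin at (240,290).

- **Offcut candidates:** brown blocks in the pan at (447,308), (484,303), (453,340) and (487,337). The red (428,394), turquoise (482,392) and blue (535,391) blocks lie outside the pan and are not meant.
- **Handle candidates:** the pan handle (533,312), the roller handle (468,210) and the tool handles near (385,143), (450,157) and (350,165). I choose the one attached to the pan.
- **Bystanders:** jar (366,367), tape (378,209), roller (430,213).

Next is a close crop.

```bash
python3 - <<'E'
from h import *
a=cv2.imread("pics/top0_raw.png")
c1=cv2.resize(a[140:250,100:225],None,fx=3.2,fy=3.2,interpolation=cv2.INTER_CUBIC)
c2=cv2.resize(a[180:250,270:380],None,fx=3.6,fy=3.6,interpolation=cv2.INTER_CUBIC)
out=np.zeros((c1.shape[0],c1.shape[1]+c2.shape[1],3),np.uint8);out[:,:c1.shape[1]]=c1;out[:c2.shape[0],c1.shape[1]:]=c2
print(c1.shape,c2.shape);cv2.imwrite("pics/c0.png",out)
hsv=cv2.cvtColor(a,cv2.COLOR_BGR2HSV);H,S,V=cv2.split(hsv)
roi=np.zeros(H.shape,np.uint8);roi[180:250,270:380]=255
C=cam("top")
pan=((S<60)&(V>120)).astype(np.uint8)*roi
han=((H>5)&(H<22)&(S>110)&(V>110)).astype(np.uint8)*roi; han[:, :340]=0
for nm,m,z in(("pan",pan,15),("handle",han,57)):
    cs,_=cv2.findContours(m,cv2.RETR_EXTERNAL,cv2.CHAIN_APPROX_NONE);k=max(cs,key=cv2.contourArea)
    pts=np.array([onplane("top",p[0],z,C)[:2] for p in k],np.float32);r=cv2.minAreaRect(pts)
    print(nm,cv2.contourArea(k),r,cv2.boxPoints(r).round().tolist())
T=R.from_quat(bot.read_state()["tcp_rot"]).as_matrix();print(T.round(3));M,Rm,t=cam("wrist");print("cam in tool",T.T@(-Rm.T@t-bot.read_state()["tcp_pos"]))
E
```

```text
(352, 400, 3) (252, 396, 3)
pan 2460.5 ((485.00640869140625, -224.73997497558594), (155.283203125, 196.75241088867188), 7.871479034423828) [[395.0, -138.0], [422.0, -333.0], [575.0, -312.0], [548.0, -117.0]]
handle 156.0 ((505.226806640625, -372.5585021972656), (24.291282653808594, 85.26154327392578), 8.408519744873047) [[487.0, -332.0], [499.0, -417.0], [523.0, -413.0], [511.0, -329.0]]
[[ 0.236 -0.001 -0.972]
 [ 0.972 -0.002  0.236]
 [-0.002 -1.     0.   ]]
cam in tool [ 6.77123630e-03 -1.67140266e+02  7.03316667e+01]
```

View pics/c0.png

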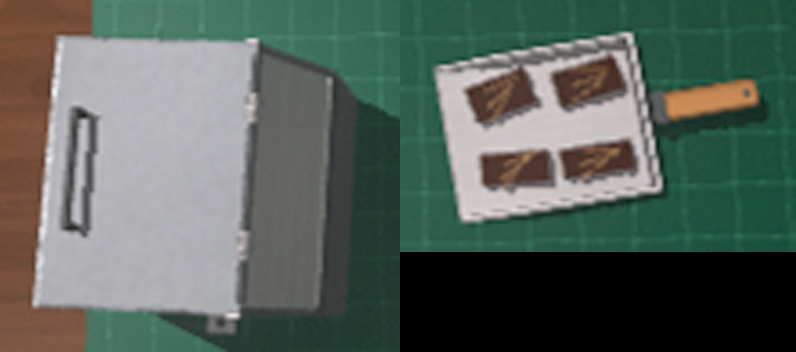

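The crop confirms the brown-block pan with its orange handle. The bin hinge line runs from crop px (258,38) to (238,318), and the sill from (333,78) to (318,308).

```bash
python3 - <<'E'
from h import *
C=cam("top")
f=lambda u,v,z:onplane("top",(u/3.2+100,v/3.2+140),z,C)[:2]
h1,h2=f(258,38,260),f(238,318,260);r1,r2=f(57,35,260),f(33,305,260);s1,s2=f(333,78,153),f(318,308,153)
for n,p in zip("h1 h2 r1 r2 s1 s2".split(),(h1,h2,r1,r2,s1,s2)):print(n,p.round(1))
w=(h1-h2);w/=np.linalg.norm(w);w2=(r1-r2)/np.linalg.norm(r1-r2);w3=(s1-s2)/np.linalg.norm(s1-s2);print(w,w2,w3,np.linalg.norm(h1-h2),np.linalg.norm(s1-s2),np.linalg.norm((r1+r2-h1-h2)/2))
for u,v,z in((366,367,0),(378,209,25),(425,215,22)):print(onplane("top",(u*2/3,v*2/3),z,C).round())
print("jar top",onplane("top",(366*2/3,364*2/3),85,C).round())
E
```

```text
h1 [661.1 168.3]
h2 [415.  185.4]
r1 [669.4 348.3]
r2 [430.8 363.5]
s1 [645.3 119.8]
s2 [421.8 135.8]
[ 0.99761168 -0.06907191] [ 0.99797741 -0.06356954] [ 0.99742683 -0.07169182] 246.69607362651928 224.04919089568963 179.49604784561603
[389.   8.   0.]
[757. -29.  25.]
[ 740. -140.   22.]
jar top [397.   3.  85.]
```

```bash
cat >> h.py <<'E'
G=np.array([505.3,-373.,42.]); PX=np.array([-.137,.9906,0])   # pan grip, pan x
SILL=np.array([534.2,127.3,153.]); BX=np.array([.068,.9977,0]) # bin sill, bin x
def orient(px,tilt): # tool rot when untilted tool z = px (level), then turned tilt about tool x
    z=px/np.linalg.norm(px); y=np.array([0,0,-1.]); x=np.cross(y,z)
    return np.stack([x,y,z],1)@R.from_rotvec([tilt,0,0]).as_matrix()
def need(pos,rot):
    s=bot.read_state(); T=R.from_quat(s["tcp_rot"]).as_matrix()
    rv=R.from_matrix(T.T@rot).as_rotvec(); d=pos-s["tcp_pos"]
    print("t",round(s["time_s"],2),"q",s["q"].round(2),"F",s["force"].round(1),"op",round(s["opening"],3))
    print("tcp",s["tcp_pos"].round(1),"rotvec",rv.round(3),"shift now-axes",(T.T@d).round(1),"shift target-axes",(rot.T@d).round(1))
E
python3 -m creep '0 -45 0 0 0 0 1; 0 -45 0 0 0 0 1; -38 0 -28 0 0 0 1; -38 0 -28 0 0 0 1; -38 0 -28 0 0 0 1; -38 0 -28 0 0 0 1; -38 0 -28 0 0 0 1; -38 0 -28 0 0 0 1; -38 0 -28 0 0 0 1; -38 0 -28 0 0 0 1; -38 0 -28 0 0 0 1; -38 0 -28 0 0 0 1'
python3 - <<'E'
from h import *
O=orient(PX,.35); need(G+8*PX+19*O[:,1]+[0,0,130],O)
E
```

```text
time_s: 1.3
tcp_pos: [314.7, 88.2, 297.0]
tcp_rot: [0.555, 0.439, -0.443, -0.551]
force: [1.6, 0.6, -0.4]
opening: 0.996
t 1.3 q [-0.06 -0.22  1.81 -0.01  1.55 -1.41] F [ 1.6  0.6 -0.4] op 0.996
tcp [314.7  88.2 297. ] rotvec [ 0.311  1.196 -0.217] shift now-axes [-392.8  145.8 -283. ] shift target-axes [ 125.6  -26.5 -489. ]
```

```bash
python3 -m creep '-40 5 -28 0 0 0 1; -40 5 -28 0 0 0 1; -40 5 -28 0 0 0 1; -40 5 -28 0 0 0 1; -40 5 -28 0 0 0 1; -40 5 -28 0 0 0 1; -40 5 -28 0 0 0 1; -40 5 -28 0 0 0 1; -40 5 -28 0 0 0 1; -35 5 -28 0 0 0 1' >/dev/null
python3 -m creep '0 0 0 0 0.15 0 1; 0 0 0 0 0.15 0 1; 0 0 0 0 0.15 0 1; 0 0 0 0 0.15 0 1; 0 0 0 0 0.15 0 1; 0 0 0 0 0.15 0 1; 0 0 0 0 0.15 0 1; 0 0 0 0 0.15 0 1; 0 0 0 0.12 0 0 1; 0 0 0 0.12 0 0 1; 0 0 0 0.11 0 0 1'
python3 - <<'E'
from h import *
O=orient(PX,.35); need(G+8*PX+19*O[:,1]+[0,0,130],O)
E
```

```text
time_s: 3.4
tcp_pos: [495.6, -372.7, 236.8]
tcp_rot: [-0.564, -0.035, 0.059, 0.823]
force: [-0.1, 0.2, -0.1]
opening: 1.001
t 3.4 q [-0.93  0.58  1.03  0.18  1.86 -1.04] F [-0.1  0.2 -0.1] op 1.001
tcp [ 495.6 -372.7  236.8] rotvec [-0.021 -0.004 -0.008] shift now-axes [ 10.3  81.6 -17.9] shift target-axes [  9.6  82.1 -16.3]
```

```bash
python3 -m creep '10 27 -6 -0.02 0 -0.008 1; 0 27 -6 0 0 0 1; 0 27 -5 0 0 0 1; 0 0 0 0 0 0 1'
python3 - <<'E'
from h import *
O=orient(PX,.35); need(G+8*PX+19*O[:,1],O)
C=cam("wrist");a=shot("wrist","w1")
hsv=cv2.cvtColor(a,cv2.COLOR_BGR2HSV);H,S,V=cv2.split(hsv)
han=((H>5)&(H<22)&(S>110)&(V>100)).astype(np.uint8)
cs,_=cv2.findContours(han,cv2.RETR_EXTERNAL,cv2.CHAIN_APPROX_NONE)
for k in cs:
    if cv2.contourArea(k)<800: continue
    pts=np.array([onplane("wrist",p[0],57,C)[:2] for p in k],np.float32);r=cv2.minAreaRect(pts);print(cv2.contourArea(k),k.mean(0),r,cv2.boxPoints(r).round().tolist())
for p in(G+8*PX,G,G+100*0):cv2.circle(a,tuple(int(v) for v in proj("wrist",p,C)),3,(0,0,255),-1)
cv2.imwrite("pics/w1.png",a)
E
```

```text
time_s: 3.8
tcp_pos: [501.7, -362.0, 146.3]
tcp_rot: [-0.568, -0.034, 0.054, 0.821]
force: [0.2, -0.0, -0.6]
opening: 0.997
t 3.8 q [-0.91  0.62  1.19  0.17  1.65 -1.05] F [ 0.2 -0.  -0.6] op 0.997
tcp [ 501.7 -362.   146.3] rotvec [-0.01  -0.012 -0.002] shift now-axes [  2.8 115.4 -40.2] shift target-axes [  2.1 115.8 -39. ]
3171.0 [[254.89312977 242.09160305]] ((503.9208068847656, -372.94671630859375), (24.865081787109375, 84.63094329833984), 7.946502685546875) [[486.0, -333.0], [497.0, -417.0], [522.0, -413.0], [510.0, -329.0]]
1241.0 [[ 7.92105263 54.79323308]] ((279.162109375, -248.3546142578125), (18.262399673461914, 102.76287841796875), 4.680281162261963) [[266.0, -198.0], [274.0, -300.0], [292.0, -299.0], [284.0, -196.0]]
```

View pics/w1.png

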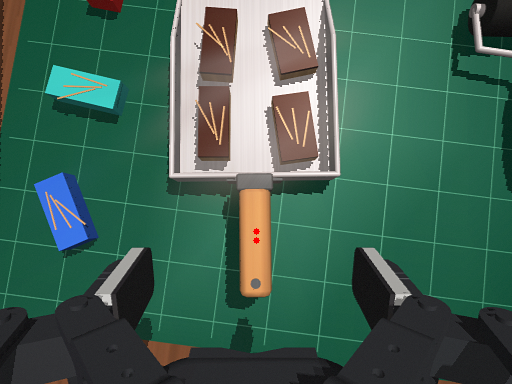

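The handle sits at wrist px (255,242), in line with the plan and centred between the open fingers. Going down to grasp.

```bash
python3 -m creep '1 24 -8 0 -0.012 0 1; 1 24 -8 0 0 0 1; 0 24 -8 0 0 0 1; 0 24 -8 0 0 0 1; 0 18 -7 0 0 0 1; 0 0 0 0 0 0 1'
python3 - <<'E'
from h import *
O=orient(PX,.35); need(G+8*PX+19*O[:,1],O)
E
```

```text
time_s: 4.45
tcp_pos: [509.4, -366.6, 35.9]
tcp_rot: [-0.575, -0.044, 0.054, 0.815]
force: [0.1, 0.3, 0.6]
opening: 1.001
t 4.45 q [-0.91  0.71  1.29  0.18  1.44 -1.1 ] F [0.1 0.3 0.6] op 1.001
tcp [ 509.4 -366.6   35.9] rotvec [0.008 0.005 0.008] shift now-axes [-5.1 14.   4.3] shift target-axes [-5.  14.1  4.2]
```

```bash
python3 -m creep '-5 14 4 0.008 0.005 0.008 1; 0 0 0 0 0 0 1'; python3 - <<'E'
from h import *
O=orient(PX,.35); need(G+8*PX+19*O[:,1],O)
E
python3 -m creep '0 0 0 0 0 0 0; 0 0 0 0 0 0 0; 0 0 0 0 0 0 0; 0 0 0 0 0 0 0; 0 0 0 0 0 0 0; 0 0 0 0 0 0 0; 0 0 0 0 0 0 0; 0 0 0 0 0 0 0'
```

```text
time_s: 4.65
tcp_pos: [504.4, -360.0, 26.5]
tcp_rot: [-0.573, -0.04, 0.055, 0.817]
force: [-0.3, -0.7, 0.5]
opening: 0.997
t 4.65 q [-0.91  0.71  1.32  0.18  1.42 -1.1 ] F [-0.3 -0.7  0.5] op 0.997
tcp [ 504.4 -360.    26.5] rotvec [0.003 0.    0.002] shift now-axes [-0.8  2.7  0.6] shift target-axes [-0.8  2.7  0.6]
time_s: 5.45
tcp_pos: [505.9, -362.1, 30.8]
tcp_rot: [-0.575, -0.042, 0.055, 0.815]
force: [-0.4, -0.9, -0.0]
opening: 0.266
```

```bash
python3 -m creep '0 -4 1.4 0 0 0 0; 0 -6 2.1 0 0 0 0; 0 -8 2.8 0 0 0 0; 0 -8 2.8 0 0 0 0; 0 -8 2.8 0 0 0 0; 0 -8 2.8 0 0 0 0; 0 -8 2.8 0 0 0 0; 0 -8 2.8 0 0 0 0; 0 0 0 0 0 0 0; 0 0 0 0 0 0 0'
python3 - <<'E'
from h import *
O=orient(PX,.35); need(G+8*PX+19*O[:,1]+[0,0,60],O)
a=shot("scene","s2");w=shot("wrist","w2")
o=np.zeros((384,800,3),np.uint8);o[:,:400]=cv2.resize(a[150:350,60:268],(400,384));o[:,400:]=cv2.resize(w,(400,384))
cv2.imwrite("pics/l2.png",o);print(bot.read_state()["torque"])
E
```

```text
time_s: 6.45
tcp_pos: [505.6, -362.6, 97.5]
tcp_rot: [-0.576, -0.042, 0.055, 0.815]
force: [-0.8, 0.1, -4.3]
opening: 0.263
t 6.45 q [-0.91  0.64  1.25  0.17  1.54 -1.08] F [-0.8  0.1 -4.3] op 0.263
tcp [ 505.6 -362.6   97.5] rotvec [0.01  0.002 0.005] shift now-axes [-1.8 14.  -0.4] shift target-axes [-1.7 14.  -0.5]
[-0.62093753 -0.05020579  0.03124517]
```

View pics/l2.png

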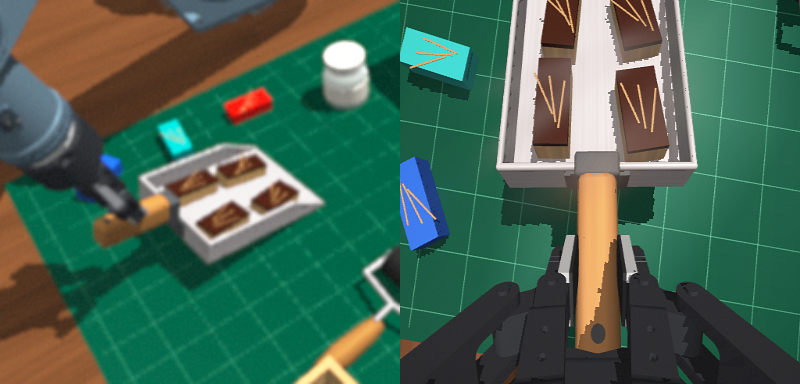

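```bash
cat >> h.py <<'E'
# pan pose in the tool at closing (pan flat on bench at G)
_T0=R.from_quat([-0.575,-0.042,0.055,0.815]).as_matrix(); _p0=np.array([505.9,-362.1,30.8])
_P0=np.stack([PX,np.cross([0,0,1],PX),[0,0,1]],1)
PR=_T0.T@_P0; PT=_T0.T@(G-_p0)
def pan(sag=0.):  # world rot and origin of pan_grip now; sag = lip-down slip about tool x at grasp point
    s=bot.read_state();T=R.from_quat(s["tcp_rot"]).as_matrix();g=np.array([0,-19.,0])
    S=R.from_rotvec([-sag,0,0]).as_matrix()
    return T@S@PR, s["tcp_pos"]+T@(g+S@(PT-g))
E
python3 - <<'E'
from h import *
C=cam("wrist")
print("pan in tool",PT.round(1),R.from_matrix(PR).as_euler('xyz').round(3))
for sag in(0,.05,.1,.15):
    Rm,o=pan(sag);print(sag,"x dir",Rm[:,0].round(3),"o",o.round(1),"lip",(o+Rm@[240,0,-42]).round(1),[proj("wrist",o+Rm@np.array(p),C).round().tolist() for p in([55,75,-9.5],[55,-75,-9.5],[55,75,-42],[55,-75,-42])],[proj("scene",o+Rm@np.array(p)).round().tolist() for p in([240,75,-42],[240,-75,-42],[-45,0,15])])
E
```

```text
pan in tool [ -2.  -14.2  -6.3] [ 0.008 -1.229  1.568]
0 x dir [-0.136  0.991 -0.002] o [ 505.  -373.6  108.4] lip [ 472.3 -135.9   65.9] [[110.0, 149.0], [389.0, 150.0], [131.0, 159.0], [368.0, 159.0]] [[195.0, 207.0], [231.0, 236.0], [110.0, 270.0]]
0.05 x dir [-0.136  0.989 -0.052] o [ 505.  -373.9  108.6] lip [ 472.8 -138.6   54.2] [[112.0, 151.0], [387.0, 152.0], [133.0, 163.0], [367.0, 164.0]] [[194.0, 211.0], [231.0, 239.0], [110.0, 269.0]]
0.1 x dir [-0.135  0.986 -0.102] o [ 505.1 -374.2  108.9] lip [ 473.3 -141.9   42.7] [[113.0, 154.0], [385.0, 155.0], [134.0, 168.0], [365.0, 168.0]] [[194.0, 214.0], [230.0, 243.0], [110.0, 269.0]]
0.15 x dir [-0.134  0.979 -0.151] o [ 505.1 -374.5  109.1] lip [ 473.9 -145.8   31.3] [[115.0, 157.0], [384.0, 158.0], [135.0, 172.0], [364.0, 173.0]] [[193.0, 218.0], [229.0, 247.0], [110.0, 268.0]]
```

The pan is lifted with all four offcuts in it. It has sagged in the grip: the lip corner is at scene px ≈(228,256), about 0.25 rad lip-down. I'll level the tool and see whether it keeps slipping.

```bash
cat >> h.py <<'E'
def sag(n="m"):
    a=shot("scene",n);hsv=cv2.cvtColor(a,cv2.COLOR_BGR2HSV);H,S,V=cv2.split(hsv)
    m=((S<70)&(V>110)).astype(np.uint8)
    best=None;C=cam("scene")
    Rm,o=pan(0.2);roi=np.zeros_like(m);c=proj("scene",o+Rm@[150,0,-30],C);cv2.circle(roi,tuple(int(v) for v in c),85,1,-1);m*=roi
    cs,_=cv2.findContours(m,cv2.RETR_EXTERNAL,cv2.CHAIN_APPROX_NONE);k=max(cs,key=cv2.contourArea)[:,0,:].astype(float)
    e=[]
    for s in np.arange(-.1,.7,.01):
        Rm,o=pan(s);d=[np.min(np.hypot(*(k-proj("scene",o+Rm@np.array(p,float),C)).T)) for p in([240,75,-42],[240,-75,-42])];e.append((np.hypot(*d),s))
    # rightmost contour point vs right lip corner
    rp=k[k[:,0].argmax()];err=[(np.hypot(*(rp-proj("scene",pan(s)[1]+pan(s)[0]@np.array([240,-75,-42.]),C))),s) for s in np.arange(-.1,.7,.01)]
    print("rightmost",rp,"sag by corner",min(err),"by contour",min(e),"n",len(k));return a
E
python3 - <<'E'
from h import *
sag("m0")
E
python3 -m creep '0 0 0 0.05 0 0 0; 0 0 0 0.05 0 0 0; 0 0 0 0.05 0 0 0; 0 0 0 0.05 0 0 0; 0 0 0 0.05 0 0 0; 0 0 0 0 0 0 0'
python3 - <<'E'
from h import *
sag("m1"); print(bot.read_state()["torque"]); Rm,o=pan(.25);print((o).round(1),(o+Rm@[240,0,-42]).round(1))
E
```

```text
rightmost [228. 255.] sag by corner (np.float64(1.0168095429241715), np.float64(0.2499999999999998)) by contour (np.float64(0.8005130725029006), np.float64(0.2699999999999998)) n 332
time_s: 7.2
tcp_pos: [505.2, -361.1, 94.5]
tcp_rot: [-0.464, -0.034, 0.06, 0.883]
force: [0.1, -0.9, -3.4]
opening: 0.257
rightmost [228. 256.] sag by corner (np.float64(1.4469442892740163), np.float64(0.5099999999999997)) by contour (np.float64(0.9410652654742773), np.float64(0.48999999999999977)) n 335
[-0.73200087 -0.15009766 -0.10469834]
[ 505.4 -376.   103.9] [ 472.3 -137.9   64.1]
```

The lip never left the bench: the pan pivots between the pads, so friction alone won't carry its moment. I'll set it down and regrip close to the back wall, with the fingertips bearing against that wall as a stop. The smaller lever arm helps too.

```bash
python3 -m creep '0 6.4 -4.4 0 0 0 0; 0 6.4 -4.4 0 0 0 0; 0 6.4 -4.4 0 0 0 0; 0 6.4 -4.4 0 0 0 0; 0 6.4 -4.4 0 0 0 0; 0 6.4 -4.4 0 0 0 0; 0 6.4 -4.4 0 0 0 0; 0 0 0 0 0 0 0'
python3 - <<'E'
from h import *
s=bot.read_state();T=R.from_quat(s["tcp_rot"]).as_matrix();print(T.round(3),(s["tcp_pos"]-19*T[:,1]).round(1),s["torque"])
sag("m2")
E
```

```text
time_s: 8.05
tcp_pos: [505.9, -360.0, 36.9]
tcp_rot: [-0.467, -0.035, 0.061, 0.881]
force: [-0.2, 0.8, -2.4]
opening: 0.255
[[ 0.99  -0.076 -0.118]
 [ 0.14   0.556  0.819]
 [ 0.004 -0.828  0.561]] [ 507.4 -370.6   52.6] [-0.53859002  0.10193332  0.07394997]
rightmost [233. 251.] sag by corner (np.float64(0.6454315571385739), np.float64(0.23999999999999985)) by contour (np.float64(0.738813450524991), np.float64(0.23999999999999985)) n 203
```

```bash
python3 -m creep '0 2.5 -1.7 0 0 0 0; 0 0 0 0 0 0 1; 0 0 0 0 0 0 1; 0 0 0 0 0 0 1; 0 0 0 0 0 0 1; 0 0 0 0 0 0 1; 0 -20 14 0 0 0 1; 0 -20 14 0 0 0 1; 0 -20 14 0 0 0 1; 0 -20 14 -0.14 0 0 1; 0 0 0 -0.14 0 0 1; 0 0 0 0 0 0 1'
python3 - <<'E'
from h import *
O=orient(PX,.3); need(G+37*PX+19*O[:,1],O)
C=cam("wrist");a=shot("wrist","w3")
hsv=cv2.cvtColor(a,cv2.COLOR_BGR2HSV);H,S,V=cv2.split(hsv)
han=((H>5)&(H<22)&(S>110)&(V>100)).astype(np.uint8)
cs,_=cv2.findContours(han,cv2.RETR_EXTERNAL,cv2.CHAIN_APPROX_NONE);k=max(cs,key=lambda k:cv2.contourArea(k) if 200<k[:,0,0].mean()<310 else 0)
pts=np.array([onplane("wrist",p[0],57,C)[:2] for p in k],np.float32);r=cv2.minAreaRect(pts);print(cv2.contourArea(k),r,cv2.boxPoints(r).round().tolist())
for p in(G,G+45*PX+[0,0,15],G+55*PX-[0,0,9.5],G+37*PX):cv2.circle(a,tuple(int(v) for v in proj("wrist",p,C)),2,(0,0,255),-1)
cv2.imwrite("pics/w3.png",a)
E
```

```text
time_s: 9.3
tcp_pos: [504.5, -358.3, 132.0]
tcp_rot: [-0.585, -0.041, 0.056, 0.808]
force: [0.2, 1.0, 0.9]
opening: 0.997
t 9.3 q [-0.9   0.6   1.24  0.16  1.58 -1.06] F [0.2 1.  0.9] op 0.997
tcp [ 504.5 -358.3  132. ] rotvec [-0.017  0.002  0.001] shift now-axes [ -1.3 111.5  -7.2] shift target-axes [ -1.2 111.6  -5.3]
3482.5 ((508.2139587402344, -376.8847351074219), (24.874475479125977, 84.99736785888672), 9.155238151550293) [[489.0, -337.0], [503.0, -421.0], [527.0, -417.0], [514.0, -333.0]]
```

View pics/w3.png

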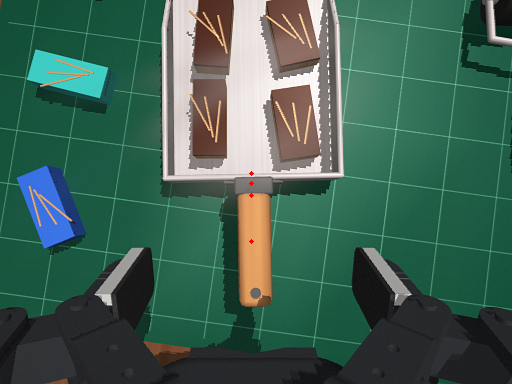

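The handle now runs from (253,300) to (254,192), with the ferrule at rows 177–192. The pan shifted about 5 mm and turned 1°, and all the offcuts are in it. Regripping near the back wall.

```bash
sed -i 's/^G=.*/G=np.array([508.,-376.,42.]); PX=np.array([-.159,.987,0])/' h.py
python3 - <<'E'
from h import *
O=orient(PX,.3); need(G+37*PX+19*O[:,1]-[0,0,6],O)
E
```

```text
t 9.35 q [-0.9   0.6   1.24  0.16  1.58 -1.06] F [-0.5 -0.3 -0.2] op 1.002
tcp [ 504.8 -359.8  132.2] rotvec [-0.018 -0.02   0.009] shift now-axes [ -0.3 116.8 -10.9] shift target-axes [  0.6 117.   -8.8]
```

```bash
python3 -m creep '0 23 -2 -0.018 -0.02 0.009 1; 0 23 -2 0 0 0 1; 0 23 -2 0 0 0 1; 0 22 -2 0 0 0 1; 0 15 0 0 0 0 1; 0 0 0 0 0 0 1' >/dev/null; python3 - <<'E'
from h import *
O=orient(PX,.3); need(G+37*PX+19*O[:,1]-[0,0,6],O)
E
```

```text
t 9.95 q [-0.88  0.68  1.39  0.16  1.35 -1.09] F [-0.7  0.1 -0.1] op 1.001
tcp [ 501.3 -339.6   22.9] rotvec [-0.014 -0.004  0.001] shift now-axes [0.8 6.6 3.8] shift target-axes [0.9 6.5 3.9]
```

```bash
python3 -m creep '1 6.5 4 -0.014 0 0 1; 0 0 0 0 0 0 0; 0 0 0 0 0 0 0; 0 0 0 0 0 0 0; 0 0 0 0 0 0 0; 0 0 0 0 0 0 0; 0 0 0 0 0 0 0; 0 0 0 0 0 0 0; 0 0 0 0 0 0 0'; python3 - <<'E'
from h import *
O=orient(PX,.3); need(G+37*PX+19*O[:,1]-[0,0,6],O);s=bot.read_state();print(s["torque"],s["tcp_rot"].tolist(),s["tcp_pos"].tolist())
E
```

```text
time_s: 10.85
tcp_pos: [502.5, -336.7, 19.0]
tcp_rot: [-0.592, -0.046, 0.061, 0.802]
force: [0.6, 1.0, -2.1]
opening: 0.287
t 10.85 q [-0.87  0.67  1.41  0.16  1.33 -1.09] F [ 0.6  1.  -2.1] op 0.287
tcp [ 502.5 -336.7   19. ] rotvec [ 0.002 -0.006  0.003] shift now-axes [-0.8  2.   2.4] shift target-axes [-0.8  2.   2.4]
[-0.30348026 -0.01847008  0.02256054] [-0.5923756023425711, -0.0458998106901248, 0.06114954566167757, 0.8020256144246622] [502.4541911440985, -336.6850610224638, 19.00860702799454]
```

```bash
sed -i 's/^_T0=.*/_T0=R.from_quat([-0.5924,-0.0459,0.0611,0.8020]).as_matrix(); _p0=np.array([502.5,-336.7,19.0])/' h.py
python3 -m creep '0 -1 1 0.04 0 0 0; 0 -1 1 0.04 0 0 0; 0 -1 1 0.04 0 0 0; 0 -1 1 0.04 0 0 0; 0 -1 1 0.04 0 0 0; 0 0 0 0 0 0 0'; python3 - <<'E'
from h import *
print(bot.read_state()["torque"]);a=sag("m3")
for s in(0,.1,.2):
    Rm,o=pan(s);print(o.round(1),(o+Rm@[240,0,-42]).round(1))
E
```

```text
time_s: 11.45
tcp_pos: [502.1, -335.2, 23.1]
tcp_rot: [-0.509, -0.039, 0.066, 0.858]
force: [-0.4, -0.8, -3.7]
opening: 0.287
[-1.03500167 -0.14658182  0.01929009]
rightmost [233. 241.] sag by corner (np.float64(1.7875897855150558), np.float64(0.00999999999999994)) by contour (np.float64(0.9961967746608695), np.float64(-5.551115123125783e-17)) n 219
[ 508.3 -378.    37.8] [ 469.2 -137.7   44.5]
[ 508.3 -378.    41.3] [ 469.3 -138.2   23.6]
[ 508.3 -377.7   44.7] [ 469.8 -140.9    2.9]
```

Now the pan turns with the tool: sag is about 0 and the lip is up at ~44 mm. Lifting.

```bash
python3 -m creep '0 -4 2 0 0 0 0; 0 -6 3 0 0 0 0; 0 -9 5 0 0 0 0; 0 -9 5 0 0 0 0; 0 -9 5 0 0 0 0; 0 -9 5 0 0 0 0; 0 -9 5 0 0 0 0; 0 -6 3 0 0 0 0; 0 0 0 0 0 0 0; 0 0 0 0 0 0 0; 0 0 0 0 0 0 0'; python3 - <<'E'
from h import *
print(bot.read_state()["torque"]);a=sag("m4")
for s in(0,.1,.2):
    Rm,o=pan(s);print(o.round(1),(o+Rm@[240,0,-42]).round(1))
E
```

```text
time_s: 12.6
tcp_pos: [503.0, -334.6, 101.3]
tcp_rot: [-0.512, -0.041, 0.066, 0.855]
force: [0.9, -0.3, -4.7]
opening: 0.288
[-0.98641013 -0.14050456 -0.00633835]
rightmost [231. 222.] sag by corner (np.float64(1.2375583662590113), np.float64(0.039999999999999925)) by contour (np.float64(0.6128634571784797), np.float64(0.00999999999999994)) n 230
[ 509.1 -377.5  116. ] [ 469.6 -137.2  121. ]
[ 509.1 -377.5  119.5] [ 469.7 -137.9  100.1]
[ 509.1 -377.1  122.9] [ 470.2 -140.7   79.4]
```

```bash
cat >> h.py <<'E'
SG=.02
def tgt(pitch,s,zl,px=BX,sg=None):  # pan nose-up pitch, lip s mm past the sill (bin x), lip height zl
    sg=SG if sg is None else sg
    px=px/np.linalg.norm(px);y=np.cross([0,0,1],px)
    P=np.stack([px,y,[0,0,1]],1)@R.from_rotvec([0,-pitch,0]).as_matrix()
    lip=SILL+BX*s; lip[2]=zl; o=lip-P@np.array([240,0,-42.])
    S=R.from_rotvec([-sg,0,0]).as_matrix();g=np.array([0,-19.,0])
    T=P@(S@PR).T; return o-T@(g+S@(PT-g)),T
def lipnow(sg=None):
    Rm,o=pan(SG if sg is None else sg);l=o+Rm@[240,0,-42];d=l-SILL
    print("lip: past sill",(d@BX).round(1),"lat",(d@np.array([-BX[1],BX[0],0])).round(1),"z",l[2].round(1),"pitch",np.arcsin(Rm[2,0]).round(3),"roll",np.arcsin(Rm[2,1]).round(3),"yaw",np.degrees(np.arctan2(Rm[1,0],Rm[0,0])).round(1),"grip",o.round(1))
E
python3 - <<'E'
from h import *
lipnow(); need(*tgt(0.08,-60,175))
E
```

```text
lip: past sill -268.2 lat 46.5 z 116.8 pitch 0.174 roll -0.002 yaw 99.4 grip [ 509.1 -377.5  116.7]
t 12.65 q [-0.92  0.7   1.2   0.23  1.68 -1.1 ] F [-1.1 -0.1 -4.5] op 0.288
tcp [ 502.9 -334.5  101.1] rotvec [-0.094  0.209 -0.098] shift now-axes [ 45.7  25.2 209.8] shift target-axes [ -0.7   7.4 216. ]
```

```bash
python3 -m creep '5 2 12 -0.019 0.042 -0.02 0; 5 2 16 -0.019 0.042 -0.02 0; 5 2 18 -0.019 0.042 -0.02 0; 5 2 18 -0.019 0.042 -0.02 0; 4 2 18 -0.019 0.042 -0.02 0; 0 2 18 0 0 0 0; 0 0 16 0 0 0 0; 0 0 12 0 0 0 0; 0 0 6 0 0 0 0; 0 0 0 0 0 0 0'; python3 - <<'E'
from h import *
lipnow(); need(*tgt(0.08,-60,175));print(bot.read_state()["torque"])
E
```

```text
time_s: 13.65
tcp_pos: [524.3, -199.8, 142.2]
tcp_rot: [-0.551, 0.027, -0.032, 0.833]
force: [-0.0, 0.4, -4.4]
opening: 0.285
lip: past sill -126.2 lat -13.2 z 139.9 pitch 0.084 roll 0.009 yaw 85.6 grip [ 520.4 -241.4  161.6]
t 13.65 q [-0.77  0.46  1.48  0.3   1.48 -0.76] F [-0.   0.4 -4.4] op 0.285
tcp [ 524.3 -199.8  142.2] rotvec [-0.004 -0.012 -0.005] shift now-axes [-12.8  -7.1  74.7] shift target-axes [-11.9  -7.5  74.8]
[-0.905892    0.08520505 -0.02187096]
```

```bash
python3 -m creep '-2.6 -1.5 12 -0.004 -0.012 -0.005 0; -2.6 -1.5 15 0 0 0 0; -2.6 -1.5 15 0 0 0 0; -2.6 -1.5 14 0 0 0 0; -2.5 -1.5 12 0 0 0 0; 0 0 5 0 0 0 0; 0 0 0 0 0 0 0; 0 0 0 0 0 0 0'; python3 - <<'E'
from h import *
lipnow(); need(*tgt(0.03,-20,160))
a=shot("scene","s5");b=shot("top","t5");C=cam("scene");D=cam("top")
Rm,o=pan(SG)
for P in([240,75,-42],[240,-75,-42],[55,75,-9.5],[55,-75,-9.5]):
    for im,n,c in((a,"scene",C),(b,"top",D)):cv2.circle(im,tuple(int(round(v)) for v in proj(n,o+Rm@np.array(P,float),c)),1,(0,0,255),-1)
for y in(-100,0,100):
    for im,n,c in((a,"scene",C),(b,"top",D)):cv2.circle(im,tuple(int(round(v)) for v in proj(n,SILL+y*np.array([-BX[1],BX[0],0]),c)),1,(255,0,255),-1)
i=np.zeros((480,800,3),np.uint8);i[:,:400]=cv2.resize(a[70:262,170:330],(400,480));i[:300,400:]=cv2.resize(b[130:250,150:310],(400,300));cv2.imwrite("pics/e5.png",i)
E
```

```text
time_s: 14.45
tcp_pos: [515.2, -129.7, 180.7]
tcp_rot: [-0.553, 0.02, -0.031, 0.832]
force: [-0.2, 0.2, -5.2]
opening: 0.289
lip: past sill -57.0 lat 2.6 z 177.4 pitch 0.079 roll -0.001 yaw 86.2 grip [ 511.6 -171.3  200.4]
t 14.45 q [-0.7   0.34  1.56  0.32  1.48 -0.69] F [-0.2  0.2 -5.2] op 0.289
tcp [ 515.2 -129.7  180.7] rotvec [-0.049  0.002  0.   ] shift now-axes [ 2.1 21.5 31.4] shift target-axes [ 2.  19.9 32.4]
```

View pics/e5.png

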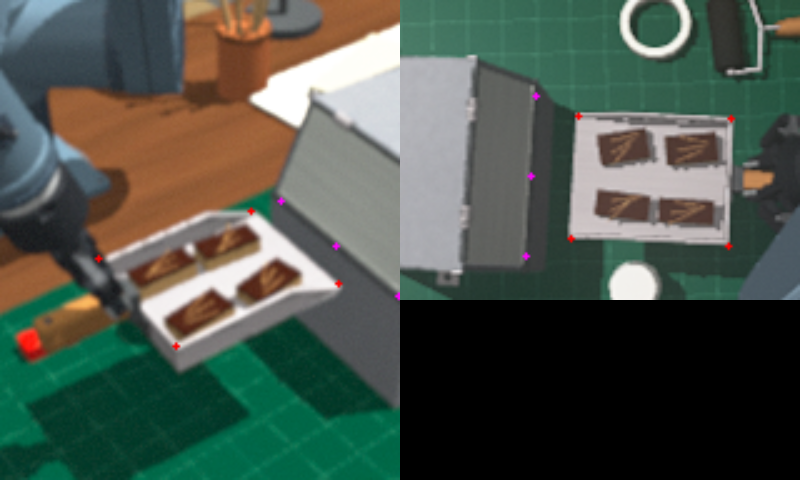

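The overlay fits: the lip-corner and sill marks lie on the edges in both views, and the pan is centred on the opening with the four offcuts in place. Moving up to the flap.

```bash
python3 -m creep '1 5 8 -0.012 0 0 0; 1 5 8 -0.012 0 0 0; 0 5 8 -0.012 0 0 0; 0 5 8 -0.012 0 0 0; 0 0 0 0 0 0 0; 0 0 0 0 0 0 0'; python3 - <<'E'
from h import *
sag("m6");lipnow(); need(*tgt(0.02,40,159));print(bot.read_state()["torque"])
E
```

```text
time_s: 15.15
tcp_pos: [519.8, -89.4, 171.8]
tcp_rot: [-0.574, 0.022, -0.03, 0.818]
force: [-0.8, 0.0, -3.9]
opening: 0.289
rightmost [348. 157.] sag by corner (np.float64(34.75420760756954), np.float64(-0.1)) by contour (np.float64(0.8705827452470267), np.float64(-0.07000000000000002)) n 232
lip: past sill -16.7 lat 0.7 z 158.5 pitch 0.029 roll 0.002 yaw 86.1 grip [ 516.2 -129.8  193.5]
t 15.2 q [-0.6   0.31  1.61  0.3   1.41 -0.61] F [ 0.7  0.5 -4.9] op 0.288
tcp [519.7 -89.3 171.8] rotvec [-0.009 -0.    -0.002] shift now-axes [ 0.2 17.2 54.2] shift target-axes [ 0.2 16.7 54.3]
[-0.77670297  0.06876319  0.00521325]
```

```bash
python3 -m creep '0 -3.8 1.2 0 0 0 0; 0 1.8 5.7 0 0 0 0; 0 1.8 5.7 0 0 0 0; 0 1.8 5.7 0 0 0 0; 0 1.8 5.7 0 0 0 0; 0 1.8 5.7 0 0 0 0; 0 1.8 5.7 0 0 0 0; 0 1.8 5.7 0 0 0 0; 0 1.8 5.7 0 0 0 0; 0 1.8 5.7 0 0 0 0; 0 0 0 0 0 0 0'; python3 - <<'E'
from h import *
lipnow(); need(*tgt(0.02,80,160));print(bot.read_state()["torque"])
E
```

```text
time_s: 16.3
tcp_pos: [524.8, -35.1, 178.7]
tcp_rot: [-0.576, 0.021, -0.031, 0.816]
force: [0.3, -2.7, -3.9]
opening: 0.289
lip: past sill 37.6 lat -1.0 z 164.3 pitch 0.023 roll -0.0 yaw 86.0 grip [521.2 -75.5 200.7]
t 16.3 q [-0.51  0.28  1.63  0.31  1.39 -0.52] F [ 0.3 -2.7 -3.9] op 0.289
tcp [524.8 -35.1 178.7] rotvec [-0.003 -0.001  0.   ] shift now-axes [-1.2 17.6 38.7] shift target-axes [-1.1 17.4 38.7]
[-1.44102843  0.02077852  0.11792686]
```

```bash
python3 -m creep '0 2.2 6 0 0 0 0; 0 2.2 6 0 0 0 0; 0 2.2 6 0 0 0 0; 0 2.2 6 0 0 0 0; 0 2.2 6 0 0 0 0; 0 2.2 6 0 0 0 0; 0 2.2 6 0 0 0 0; 0 2.2 6 0 0 0 0; 0 2.2 6 0 0 0 0; 0 2.2 6 0 0 0 0; 0 0 0 0 0 0 0'; python3 - <<'E'
from h import *
lipnow(); need(*tgt(-.1,125,145));print(bot.read_state()["torque"])
a=shot("scene","s7");b=shot("top","t7");C=cam("scene");D=cam("top");w=shot("wrist","w7")
i=np.zeros((600,800,3),np.uint8);i[:,:400]=cv2.resize(a[40:262,190:338],(400,600));i[:300,400:]=cv2.resize(b[130:250,110:270],(400,300));i[300:,400:]=cv2.resize(w,(400,300));cv2.imwrite("pics/e7.png",i)
E
```

```text
time_s: 17.4
tcp_pos: [530.6, 32.3, 179.6]
tcp_rot: [-0.577, 0.02, -0.032, 0.816]
force: [-0.1, -1.3, 0.8]
opening: 0.289
lip: past sill 105.3 lat -2.2 z 164.6 pitch 0.021 roll -0.003 yaw 86.1 grip [527.   -8.  201.6]
t 17.4 q [-0.39  0.26  1.66  0.33  1.34 -0.41] F [-0.1 -1.3  0.8] op 0.289
tcp [530.6  32.3 179.6] rotvec [-0.121 -0.     0.002] shift now-axes [-2.2  3.5 23.1] shift target-axes [-2.2  0.7 23.3]
[-0.83509009  0.17198502  0.19604192]
```

View pics/e7.png

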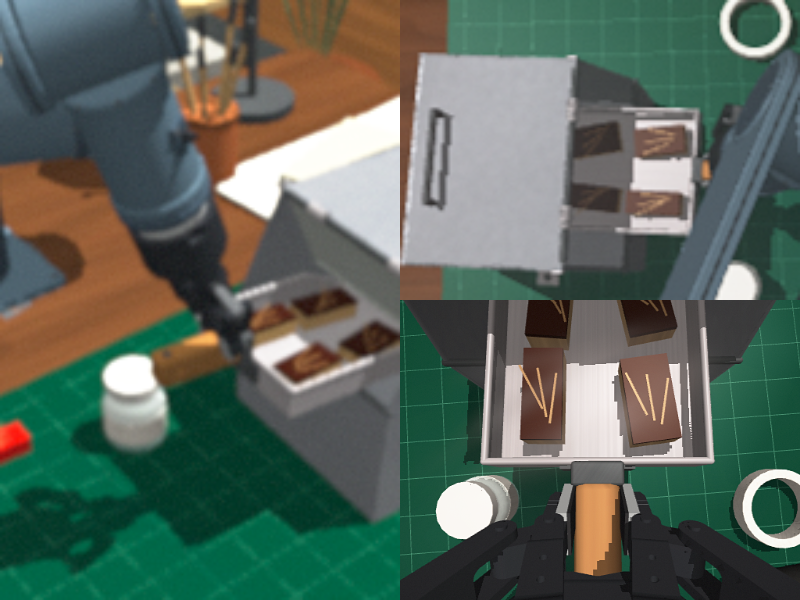

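The lip is well inside the flap and the pan rests on the sill. The offcuts have not moved: in the wrist pane they are at (545,395), (650,400), (548,320) and (648,320). Now I plan the tip about the sill.

```bash
sed -i 's/^SG=.*/SG=.08/' h.py; cat >> h.py <<'E'
def way(W):  # increments between successive waypoints (pitch,L), in the earlier pose's tool axes
    s=bot.read_state();p,T=s["tcp_pos"],R.from_quat(s["tcp_rot"]).as_matrix()
    for q,L in W:
        p2,T2=tgt(-q,L*np.cos(q),154-L*np.sin(q))
        print((q,L),"shift",(T.T@(p2-p)).round(1),"rot",R.from_matrix(T.T@T2).as_rotvec().round(3),"tcp",p2.round(0));p,T=p2,T2
E
python3 - <<'E'
from h import *
lipnow();Rm,o=pan(SG);d=o+Rm@[240,0,-42]-SILL;print("underside at sill",d[2]-(d@BX)*Rm[2,0]+153)
way([(.06,120),(.12,130),(.2,135),(.3,135),(.4,130),(.5,125),(.6,120),(.7,115),(.8,110)])
E
```

```text
lip: past sill 102.9 lat -2.3 z 152.4 pitch -0.038 roll -0.002 yaw 86.0 grip [526.9  -7.8 203.6]
underside at sill 156.32922336567063
(0.06, 120) shift [-2.2  7.  16. ] rot [-0.022 -0.     0.002] tcp [530.  50. 178.]
(0.12, 130) shift [-0.1  0.4 12. ] rot [-0.06 -0.   -0.  ] tcp [531.  61. 182.]
(0.2, 135) shift [-0.  -2.2  8.1] rot [-0.08 -0.   -0.  ] tcp [531.  69. 186.]
(0.3, 135) shift [-0.  -5.   4.4] rot [-0.1   -0.    -0.001] tcp [531.  72. 192.]
(0.4, 130) shift [ 0.  -7.3 -0. ] rot [-0.1   -0.    -0.001] tcp [531.  72. 199.]
(0.5, 125) shift [ 0.  -7.8  0.2] rot [-0.1   -0.    -0.001] tcp [531.  72. 207.]
(0.6, 120) shift [ 0.  -8.2  0.4] rot [-0.1   -0.    -0.001] tcp [531.  73. 215.]
(0.7, 115) shift [ 0.  -8.7  0.6] rot [-0.1   -0.    -0.001] tcp [532.  76. 223.]
(0.8, 110) shift [ 0.  -9.1  0.8] rot [-0.1   -0.    -0.001] tcp [532.  79. 231.]
```

```bash
python3 -m creep '-1 2 8 -0.01 0 0 0; -1 2 8 -0.01 0 0 0; 0 0 6 -0.03 0 0 0; 0 0 6 -0.03 0 0 0; 0 -1 4 -0.04 0 0 0; 0 -1 4 -0.04 0 0 0; 0 0 0 0 0 0 0'; python3 - <<'E'
from h import *
lipnow();print(bot.read_state()["torque"],bot.read_state()["force"])
way([(.2,135),(.3,135),(.4,130),(.5,125),(.6,120),(.7,115),(.8,110)])
E
```

```text
time_s: 18.25
tcp_pos: [533.2, 61.7, 190.3]
tcp_rot: [-0.647, 0.023, -0.034, 0.762]
force: [-0.1, 2.1, -0.6]
opening: 0.288
lip: past sill 124.6 lat -4.2 z 128.9 pitch -0.215 roll -0.006 yaw 85.7 grip [529.5  26.5 221.1]
[-0.40289962  0.14284996  0.05022102] [-0.05682168  2.14015427 -0.60716874]
(0.2, 135) shift [-2.7  5.5  5.9] rot [ 0.015 -0.005  0.007] tcp [531.  69. 186.]
(0.3, 135) shift [-0.  -5.   4.4] rot [-0.1   -0.    -0.001] tcp [531.  72. 192.]
(0.4, 130) shift [ 0.  -7.3 -0. ] rot [-0.1   -0.    -0.001] tcp [531.  72. 199.]
(0.5, 125) shift [ 0.  -7.8  0.2] rot [-0.1   -0.    -0.001] tcp [531.  72. 207.]
(0.6, 120) shift [ 0.  -8.2  0.4] rot [-0.1   -0.    -0.001] tcp [531.  73. 215.]
(0.7, 115) shift [ 0.  -8.7  0.6] rot [-0.1   -0.    -0.001] tcp [532.  76. 223.]
(0.8, 110) shift [ 0.  -9.1  0.8] rot [-0.1   -0.    -0.001] tcp [532.  79. 231.]
```

```bash
python3 -m creep '-2 1 6 -0.02 0 0.005 0; 0 -1 3 -0.04 0 0 0; 0 -3 2 -0.05 0 0 0; 0 -3.6 0 -0.05 0 0 0; 0 -3.6 0 -0.05 0 0 0; 0 -3.9 0 -0.05 0 0 0; 0 -3.9 0 -0.05 0 0 0; 0 -4 0 -0.05 0 0 0; 0 -4 0 -0.05 0 0 0; 0 0 0 0 0 0 0'; python3 - <<'E'
from h import *
lipnow();print(bot.read_state()["torque"],bot.read_state()["force"],bot.read_state()["q"].round(2))
way([(.6,120),(.7,115),(.8,110),(.85,110)])
E
```

```text
time_s: 19.25
tcp_pos: [532.3, 79.7, 214.9]
tcp_rot: [0.786, -0.032, 0.025, -0.617]
force: [-0.3, -0.4, 0.6]
opening: 0.289
lip: past sill 103.1 lat -1.1 z 83.8 pitch -0.618 roll 0.005 yaw 85.8 grip [530.1  59.3 257.1]
[-0.25795333 -0.55071372  0.10304725] [-0.26846769 -0.40357285  0.60630284] [ 0.11  0.29  1.5  -0.24  1.4   0.23]
(0.6, 120) shift [-0.4  1.8 -6.2] rot [ 0.018 -0.007 -0.007] tcp [531.  73. 215.]
(0.7, 115) shift [ 0.  -8.7  0.6] rot [-0.1   -0.    -0.001] tcp [532.  76. 223.]
(0.8, 110) shift [ 0.  -9.1  0.8] rot [-0.1   -0.    -0.001] tcp [532.  79. 231.]
(0.85, 110) shift [-0.  -3.7  2.6] rot [-0.05 -0.   -0.  ] tcp [532.  83. 234.]
```

```bash
python3 -m creep '0 -4 -3 -0.05 0 0 0; 0 -4 -3 -0.05 0 0 0; 0 -4.5 -2 -0.05 0 0 0; 0 -4.5 0 -0.05 0 0 0; 0 0 0 0 0 0 0; 0 0 0 0 0 0 0'; python3 - <<'E'
from h import *
lipnow();print(bot.read_state()["torque"],bot.read_state()["force"],bot.read_state()["q"].round(2))
way([(.8,110),(.85,110)])
a=shot("scene","s8");b=shot("top","t8");w=shot("wrist","w8")
i=np.zeros((600,800,3),np.uint8);i[:,:400]=cv2.resize(a[40:262,190:338],(400,600));i[:300,400:]=cv2.resize(b[130:250,110:270],(400,300));i[300:,400:]=cv2.resize(w,(400,300));cv2.imwrite("pics/e8.png",i)
E
```

```text
time_s: 19.85
tcp_pos: [531.9, 83.4, 228.5]
tcp_rot: [0.838, -0.036, 0.02, -0.544]
force: [0.5, 0.3, 1.3]
opening: 0.289
lip: past sill 81.0 lat 0.8 z 72.6 pitch -0.798 roll 0.012 yaw 86.3 grip [530.7  70.9 273.6]
[ 0.14769793 -0.4605597   0.18317075] [0.50208108 0.31937431 1.27701457] [ 0.22  0.35  1.44 -0.4   1.5   0.36]
(0.8, 110) shift [ 0.1 -1.  -4.8] rot [-0.002 -0.004 -0.014] tcp [532.  79. 231.]
(0.85, 110) shift [-0.  -3.7  2.6] rot [-0.05 -0.   -0.  ] tcp [532.  83. 234.]
```

View pics/e8.png

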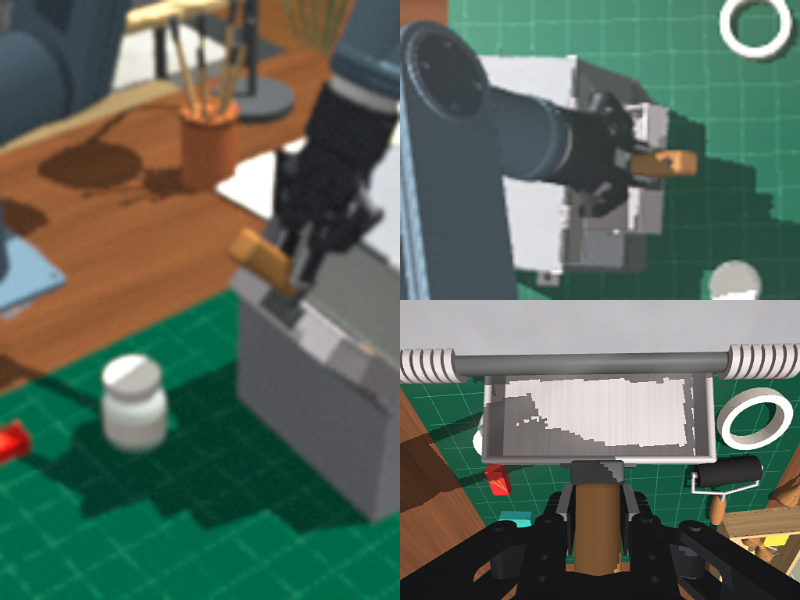

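The visible pan floor is empty; in the wrist pane there are no blocks between the back wall at row 460 and the flap bar at row 365. I'll hold briefly, then draw out along the pan's own axis, keeping the tilt.

```bash
python3 -m creep '0 -2 1 -0.04 0 0 0; 0 0 0 0 0 0 0; 0 0 0 0 0 0 0; 0 0 0 0 0 0 0; 0 0 0 0 0 0 0'; python3 - <<'E'
from h import *
lipnow();s=bot.read_state();print(s["torque"],s["force"])
S=R.from_rotvec([-SG,0,0]).as_matrix();print("pan x in tool",(S@PR)[:,0].round(3),"pan z",(S@PR)[:,2].round(3))
way([(.83,110),(.83,80),(.8,50),(.75,20),(.7,-10),(.6,-40)])
E
```

```text
time_s: 20.5
tcp_pos: [532.0, 84.9, 229.7]
tcp_rot: [0.847, -0.037, 0.02, -0.53]
force: [0.6, 3.1, 1.4]
opening: 0.286
lip: past sill 77.2 lat 0.4 z 69.7 pitch -0.83 roll 0.011 yaw 86.0 grip [530.7  73.8 275.2]
[ 0.8596077  -0.37679901  0.33342172] [0.56585105 3.12490182 1.4328198 ]
pan x in tool [-0.007  0.369  0.929] pan z [ 0.001 -0.929  0.369]
(0.83, 110) shift [ 0.2 -1.4 -4.2] rot [ 0.001 -0.007 -0.016] tcp [532.  82. 233.]
(0.83, 80) shift [  0.2 -11.1 -27.9] rot [-0. -0.  0.] tcp [531.  62. 255.]
(0.8, 50) shift [  0.2  -7.1 -30. ] rot [0.03 0.   0.  ] tcp [529.  38. 274.]
(0.75, 20) shift [  0.2  -3.  -31.9] rot [0.05 0.   0.  ] tcp [527.  10. 290.]
(0.7, -10) shift [  0.2  -1.6 -32.4] rot [0.05 0.   0.  ] tcp [525. -20. 303.]
(0.6, -40) shift [  0.2  10.9 -37.4] rot [0.1   0.    0.001] tcp [522. -58. 305.]
```

```bash
python3 -m creep '0 -3 -6 0 0 0 0; 0 -3 -7.4 0 0 0 0; 0 -3 -7.4 0 0 0 0; 0 -3 -7.4 0 0 0 0; 0 -2 -7.5 0.01 0 0 0; 0 -2 -7.5 0.01 0 0 0; 0 -2 -7.5 0.01 0 0 0; 0 0 0 0 0 0 0; 0 0 0 0 0 0 0'; cat >> h.py <<'E'
def brown(n):
    C=cam("wrist");a=shot("wrist",n);Rm,o=pan(SG);pg=np.array([proj("wrist",o+Rm@np.array(p,float),C) for p in([62,70,-39],[62,-70,-39],[238,-70,-39],[238,70,-39])]).round().astype(int)
    m=np.zeros(a.shape[:2],np.uint8);cv2.fillPoly(m,[pg],1);H,S,V=cv2.split(cv2.cvtColor(a,cv2.COLOR_BGR2HSV))
    b=((H<20)&(S>60)&(m>0)).astype(np.uint8);print("brown px in pan",b.sum(),"of",m.sum(),pg.tolist());return a
E
python3 - <<'E'
from h import *
lipnow();s=bot.read_state();print(s["torque"],s["force"]);brown("w9")
way([(.8,50),(.75,20),(.7,-10),(.6,-40)])
E
```

```text
time_s: 21.4
tcp_pos: [526.0, 47.8, 261.3]
tcp_rot: [0.835, -0.04, 0.015, -0.548]
force: [-0.2, 2.7, -3.2]
opening: 0.285
lip: past sill 46.7 lat 5.8 z 106.7 pitch -0.787 roll 0.024 yaw 86.8 grip [525.1  34.8 306.3]
[ 1.0112588  -0.29446908  0.51919873] [-0.15911584  2.73462344 -3.18895009]
brown px in pan 0 of 45821 [[132, 197], [370, 196], [359, -78], [140, -77]]
(0.8, 50) shift [  3.5  -8.1 -14.2] rot [-0.012 -0.001 -0.026] tcp [529.  38. 274.]
(0.75, 20) shift [  0.2  -3.  -31.9] rot [0.05 0.   0.  ] tcp [527.  10. 290.]
(0.7, -10) shift [  0.2  -1.6 -32.4] rot [0.05 0.   0.  ] tcp [525. -20. 303.]
(0.6, -40) shift [  0.2  10.9 -37.4] rot [0.1   0.    0.001] tcp [522. -58. 305.]
```

```bash
python3 -m creep '1 -4 -7 0 0 -0.005 0; 1 -4 -7 0 0 -0.005 0; 1 -3 -7.5 0 0 -0.005 0; 0 -2 -8 0.02 0 0 0; 0 -2 -8 0.02 0 0 0; 0 -1 -8 0.02 0 0 0; 0 -1 -8 0.02 0 0 0; 0 -1 -8 0.02 0 0 0; 0 0 -8 0.02 0 0 0; 0 0 0 0 0 0 0; 0 0 0 0 0 0 0'; python3 - <<'E'
from h import *
lipnow();s=bot.read_state();print(s["torque"],s["force"]);brown("wa")
way([(.6,-40),(.4,-80)])
E
```

```text
time_s: 22.55
tcp_pos: [521.9, -22.2, 308.4]
tcp_rot: [0.801, -0.036, 0.023, -0.597]
force: [0.0, -0.1, -3.9]
opening: 0.282
lip: past sill -6.2 lat 2.8 z 169.7 pitch -0.669 roll 0.011 yaw 85.9 grip [520.1 -40.4 351.6]
[ 0.16619026 -0.02613965 -0.00019074] [ 0.00911638 -0.06798403 -3.93931498]
brown px in pan 0 of 45494 [[132, 196], [370, 195], [359, -78], [141, -78]]
(0.6, -40) shift [  3.5  13.7 -33.6] rot [ 0.07  -0.008 -0.013] tcp [522. -58. 305.]
(0.4, -80) shift [  0.2  37.7 -56.2] rot [0.2   0.001 0.001] tcp [ 518. -121.  281.]
```

```bash
python3 -m creep '1 0 -8 0.01 0 0 0; 1 1 -8 0.02 0 0 0; 1 6 -9 0.02 0 0 0; 0 7 -9 0.02 0 0 0; 0 9 -14 0.05 0 0 0; 0 9 -14 0.05 0 0 0; 0 9 -14 0.05 0 0 0; 0 9 -14 0.05 0 0 0; 0 0 0 0 0 0 0'; python3 - <<'E'
from h import *
lipnow();s=bot.read_state();print(s["torque"],s["force"],s["q"].round(2))
a=shot("scene","sb");b=shot("top","tb");w=brown("wb")
i=np.zeros((600,800,3),np.uint8);i[:,:400]=cv2.resize(a[40:262,190:338],(400,600));i[:300,400:]=cv2.resize(b[130:250,110:270],(400,300));i[300:,400:]=cv2.resize(w,(400,300));cv2.imwrite("pics/eb.png",i)
E
```

```text
time_s: 23.5
tcp_pos: [517.5, -122.1, 275.6]
tcp_rot: [0.711, -0.028, 0.024, -0.702]
force: [-0.5, -0.5, -3.4]
opening: 0.284
lip: past sill -73.7 lat 1.4 z 181.7 pitch -0.392 roll 0.009 yaw 86.3 grip [ 515.  -151.4  312.1]
[-0.20543779  0.1282605  -0.00510696] [-0.4522727  -0.53765578 -3.40040423] [-0.43  0.19  1.46 -0.01  1.5  -0.36]
brown px in pan 0 of 45357 [[132, 195], [370, 194], [360, -80], [140, -79]]
```

View pics/eb.png

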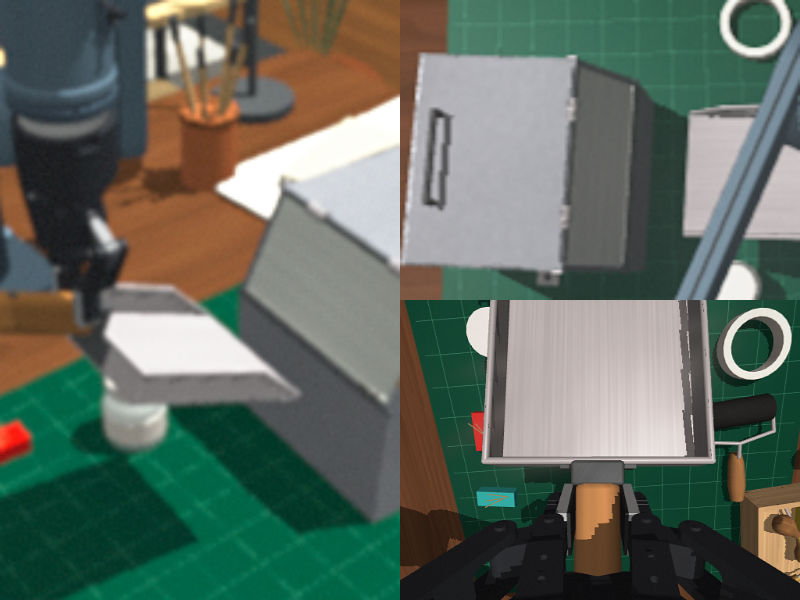

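The pan is empty, the flap is shut flush, and nothing brown is on the bench. Now laying the pan down in its old spot.

```bash
python3 - <<'E'
from h import *
need(*tgt(0.02,-263,70))
E
```

```text
t 23.65 q [-0.43  0.19  1.45 -0.01  1.5  -0.35] F [ 0.   0.2 -3.1] op 0.287
tcp [ 518.3 -119.1  277.1] rotvec [ 0.412  0.003 -0.005] shift now-axes [   1.2  194.6 -212.6] shift target-axes [   1.2   93.1 -272.8]
```

```bash
python3 -m creep '0 10 -15 0.06 0 0 0; 0 10 -18 0.07 0 0 0; 0 10 -18 0.07 0 0 0; 0 10 -18 0.07 0 0 0; 0 10 -20 0.07 0 0 0; 0 10 -20 0.07 0 0 0; 0 8 -20 0 0 0 0; 0 8 -20 0 0 0 0; 0 8 -20 0 0 0 0; 0 5 -15 0 0 0 0; 0 0 0 0 0 0 0'; python3 - <<'E'
from h import *
lipnow();need(*tgt(0.02,-263,70))
E
```

```text
time_s: 24.75
tcp_pos: [518.0, -271.4, 146.0]
tcp_rot: [-0.556, 0.007, -0.021, 0.831]
force: [0.5, -0.6, -3.0]
opening: 0.288
lip: past sill -199.9 lat -4.1 z 128.9 pitch 0.012 roll -0.01 yaw 87.9 grip [ 515.4 -312.7  168. ]
t 24.75 q [-0.86  0.51  1.38  0.27  1.53 -0.86] F [ 0.5 -0.6 -3. ] op 0.288
tcp [ 518.  -271.4  146. ] rotvec [ 0.007  0.033 -0.003] shift now-axes [-12.3  31.7 -81.4] shift target-axes [ -9.7  31.1 -81.9]
```

```bash
python3 -m creep '-2 6 -14 0 0.01 0 0; -2 6 -16 0 0.01 0 0; -2 6 -16 0 0.01 0 0; -2 6 -16 0 0 0 0; 0 6 -14 0 0 0 0; 0 0 -4 0 0 0 0; 0 0 0 0 0 0 0'; python3 - <<'E'
from h import *
lipnow();need(*tgt(0.0,-263,15));sag("mc")
for s in (0.,.08,.15):lipnow(s)
E
```

```text
time_s: 25.45
tcp_pos: [506.3, -338.2, 83.9]
tcp_rot: [-0.557, 0.02, -0.03, 0.83]
force: [-0.7, 0.1, -2.7]
opening: 0.286
lip: past sill -267.3 lat -2.5 z 66.6 pitch 0.011 roll 0.0 yaw 86.2 grip [ 502.7 -379.4  106. ]
t 25.45 q [-0.93  0.63  1.34  0.25  1.48 -0.92] F [-0.7  0.1 -2.7] op 0.286
tcp [ 506.3 -338.2   83.9] rotvec [-0.011  0.002 -0.001] shift now-axes [ -3.   47.4 -14.7] shift target-axes [ -3.1  47.6 -14.1]
rightmost [237. 252.] sag by corner (np.float64(1.3823799332283437), np.float64(0.1099999999999999)) by contour (np.float64(0.9228178437004108), np.float64(0.0999999999999999)) n 253
lip: past sill -264.9 lat -2.4 z 83.2 pitch 0.091 roll -0.0 yaw 86.2 grip [ 502.7 -379.4  103.3]
lip: past sill -267.0 lat -2.4 z 66.6 pitch 0.011 roll 0.001 yaw 86.2 grip [ 502.7 -379.1  106. ]
lip: past sill -270.0 lat -2.4 z 52.3 pitch -0.059 roll 0.001 yaw 86.2 grip [ 502.7 -378.7  108.4]
```

```bash
python3 -m creep '0 8 -2.4 0.005 0 0 0; 0 9 -2.7 0.005 0 0 0; 0 9 -2.7 0 0 0 0; 0 9 -2.7 0 0 0 0; 0 8 -2.4 0 0 0 0; 0 5 -1.5 0 0 0 0; 0 0 0 0 0 0 0'; python3 - <<'E'
from h import *
lipnow(.1);sag("md")
E
python3 -m creep '0 4 -1.2 0 0 0 0; 0 4 -1.2 0 0 0 0; 0 4 -1.2 0 0 0 0; 0 3 -1 0 0 0 0; 0 0 0 0 0 0 0'; python3 - <<'E'
from h import *
lipnow(.1);s=bot.read_state();print(s["torque"])
E
```

```text
time_s: 26.2
tcp_pos: [507.5, -330.1, 30.6]
tcp_rot: [-0.552, 0.019, -0.029, 0.833]
force: [-1.2, -0.4, -2.9]
opening: 0.289
lip: past sill -259.6 lat -2.6 z 11.4 pitch 0.002 roll -0.0 yaw 86.4 grip [ 504.  -371.5   52.9]
rightmost [241. 263.] sag by corner (np.float64(1.4297657241022765), np.float64(0.0999999999999999)) by contour (np.float64(1.2459960329061741), np.float64(0.1099999999999999)) n 241
time_s: 26.75
tcp_pos: [509.1, -331.0, 20.1]
tcp_rot: [-0.554, 0.017, -0.031, 0.832]
force: [-0.1, 0.8, -3.9]
opening: 0.284
lip: past sill -260.6 lat -4.5 z 0.0 pitch -0.002 roll -0.005 yaw 86.4 grip [ 505.5 -372.3   42.5]
[-0.57887319  0.03639056 -0.02626923]
```

```bash
python3 -m creep '0 3 -1 0 0 0 0; 0 2 -0.6 0 0 0 0; 0 0 0 0 0 0 0.5; 0 0 0 0 0 0 1; 0 0 0 0 0 0 1; 0 0 0 0 0 0 1; 0 0 0 0 0 0 1; 0 -12 0 0 0 0 1; 0 -20 0 0 0 0 1; 0 -25 0 0 0 0 1; 0 -25 0 0 0 0 1; 0 -25 0 0 0 0 1'; python3 -m creep '0 -25 0 0 0 0 1; 0 -25 0 0 0 0 1; 0 0 0 0 0 0 1; 0 0 0 0 0 0 1'; python3 - <<'E'
from h import *
a=shot("scene","se");b=shot("top","te");w=shot("wrist","we")
i=np.zeros((600,800,3),np.uint8);i[:300,:400]=cv2.resize(a,(400,300));i[300:,:400]=cv2.resize(a[170:290,60:220],(400,300));i[:300,400:]=cv2.resize(b,(400,300));i[300:,400:]=cv2.resize(w,(400,300));cv2.imwrite("pics/ee.png",i)
E
```

```text
time_s: 27.95
tcp_pos: [504.6, -371.5, 119.6]
tcp_rot: [-0.551, 0.017, -0.03, 0.834]
force: [0.4, 0.3, -0.0]
opening: 1.002
time_s: 28.35
tcp_pos: [503.5, -395.7, 173.6]
tcp_rot: [-0.555, 0.016, -0.032, 0.831]
force: [0.1, 0.4, -0.6]
opening: 0.999
```

View pics/ee.png

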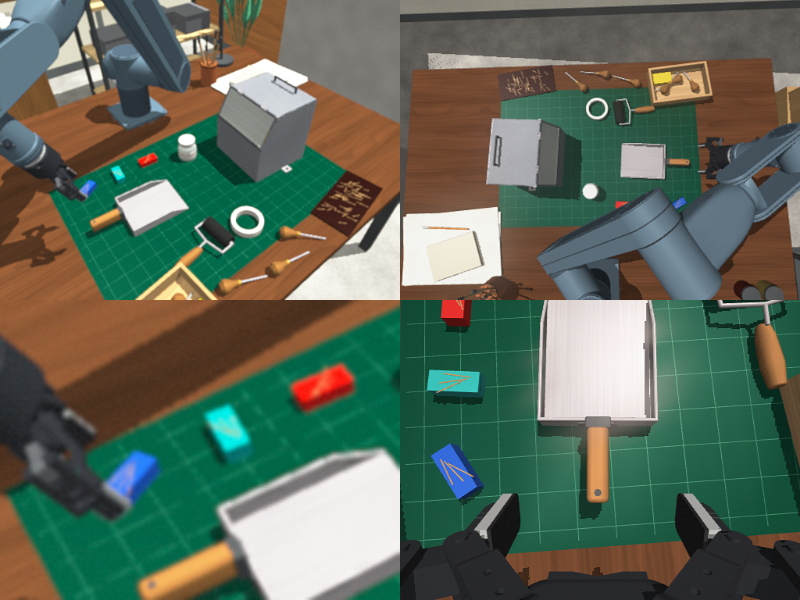

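The pan lies flat, empty and released. The flap is shut, the bystanders are in place and the gripper is clear, so I'm handing in.

```bash
python3 -c "
from bench import bot
print(bot.finish_job())"
```

```text
the job is handed in; nothing more can be done
None
```

I tipped the offcuts into the bin, drew the pan out, laid it flat on the bench, let go of it and handed the job in at about 28.5 s. No verdict was reported.

- **First grasp failed:** at mid-handle the pan pivoted in the grip and its lip stayed on the bench. I set it down, with a shift of about 5 mm and nothing spilt, and regripped against the back wall. That held, apart from a sag of about 0.1 rad later, which I corrected for.
- **Last checks, from the pictures:**
  - The pan is empty and looks flat.
  - The flap looks shut.
  - There are no offcuts on the bench.
  - The roller, tape and jar look unmoved.
  - The gripper is open and clear of everything.
- **Not seen:** I could not look inside the closed bin. That all four offcuts lie low in it is inferred from the empty pan and clear bench.
- **Disagreement:** while the pan rested on the sill, my computed height for it was about 9 mm too high at first. After correcting for the sag, about 3 mm of that remained.

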